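# Tap the brass stand boss of a surgical trainer

## Task

Swing the red-knobbed cam clamp fully closed against the brass boss, then thread the boss with the hand tap: wind the crank clockwise half a turn, back a quarter turn to break the chip, and repeat, until you feel the tap touch the bottom of its blind hole. Ease onto the bottom gently, for a forced tap snaps; leave the tap down there with the clamp closed and let go, without shoving the things lying around.

Things in the scene. Friction and masses are not known exactly. Their poses are not given: they have to be found in the camera images.
- fixture: Aluminium base plate, fixed to the table, 230 x 260 x 12 mm, with two grey V-fence blocks (to 38 mm high). Origin on the table directly under the tap's axis; the clamp's pivot lies 75 mm from it along the plate's own -y.
- boss: The work: a round brass boss on the plate, fixed, flange 72 mm across and 12 mm thick, neck 44 mm across, 45 mm high. Origin at the centre of its underside, on the tap's axis, 12 mm above the table; same axes as tap_axis. The tap (16 mm) stands upright in its blind hole. Turned clockwise from above it cuts forward and sinks 2 mm a turn, the crank with it.
- tap_axis (a point): Point on the tap's vertical axis, fixed to the boss, 119 mm above the table: the centre of the knob's circle. Its frame: z up, x towards where the knob stands at the very first thread, y a quarter turn anticlockwise of x (seen from above). The knob starts 0 to 0.45 rad clockwise of x.
- tap_knob (a point): Middle of the black upright crank knob: 22 mm across, 40 mm tall (foot 99 mm, top 139 mm above the table), 45 mm from the tap's axis on a steel bar 14 mm wide whose top is at 98 mm; the bar's other end has only a small ball. It spins freely on its own pin, so it can be gripped with a fixed tool yaw and carried round. Nothing near it is taller than the bar.
- windup (a joint): Wind-up (rad) of the torque spring in the yellow crank hub: 0 at rest, + under clockwise drive, 0.0056 rad per N (4 N per mm) at the knob. Turning takes about 3 N either way (0.02 rad). The hole's bottom, 0.8 to 1 net turn on, is unmarked: the tap stops dead there. 8 to 12 N there is enough; over 20 N (0.115 rad) either way snaps the tap. Let go, the tap stays.
- clamp (a joint): Angle of the clamp lever (rad): 0 = open, lever along the plate's own -x; grows anticlockwise seen from above; 1.4 = closed, cam against the boss's flange (a firm stop); starts at 0 to 0.3. Moving takes about 2 N at its knob; it stays where left.
- clamp_knob (a point): Middle of the red upright knob at the clamp lever's end: 22 mm across, 40 mm tall (foot 41 mm, top 81 mm above the table), 95 mm from the pivot, free-spinning on its pin. The lever beneath it is 16 mm wide with its top 40 mm above the table.
- clamp_pivot (a point): Point on the clamp's vertical pivot axis, 61 mm above the table, level with the middle of the red knob: centre of its arc.
- loop_board: Bystander: white training board 130 x 100 x 10 mm with three wire loops, 40 mm high in all, loose. Origin at the centre of its underside.
- port_ring: Bystander: tan ring 72 mm across, 12 mm high, loose. Origin at the centre of its underside.
- oil_jar: Bystander: white jar with yellow cap, 52 mm across, 75 mm tall, loose. Origin at the centre of its underside.
- screwdriver: Bystander: screwdriver lying on the table, loose.

How it is judged (in metres and radians):
On the way, in this order (a step that is already met when the one before it is completed fails the run):
1. the clamp is closed (1.2 rad or more) before tapping (value of joint clamp above 1.2 rad), for 0.2 s.
2. first half turn forward: the knob is opposite its start, give or take an eighth of a turn (x of tap_knob in the frame of tap_axis below -0.035 m), for 0.1 s.
3. a quarter turn back, at least an eighth (x of tap_knob in the frame of tap_axis above -0.03 m and y of tap_knob in the frame of tap_axis below -0.02 m), for 0.1 s.
4. half a turn forward again, an eighth of a turn or more beyond the first (x of tap_knob in the frame of tap_axis above -0.028 m and y of tap_knob in the frame of tap_axis above 0.02 m), for 0.1 s.
5. a quarter turn back, at least an eighth (x of tap_knob in the frame of tap_axis below -0.034 m), for 0.1 s.
6. forward onto the bottom, felt as a load of 6.5 N or more at the knob (wind-up 0.036 rad) (value of joint windup above 0.036 rad and x of tap_knob in the frame of tap_axis above 0.02 m and y of tap_knob in the frame of tap_axis above 0 m), for 0.05 s.
At the end, for the whole second after the job is handed in: After it has felt the bottom the tap is left there, not wound back by more than about a tenth of a turn (knob over 25 mm along x and 5 mm along y of the tap axis's frame), the crank unloaded (wind-up within 0.03 rad) and still; the clamp is still closed (1.2 rad or more) (x of tap_knob in the frame of tap_axis above 0.025 m and y of tap_knob in the frame of tap_axis above 0.005 m and value of joint windup between -0.03 and 0.03 rad and value of joint clamp above 1.2 rad and velocity of joint windup between -0.05 and 0.05 rad/s); the robot touches nothing.
It fails at once if the tap is forced (over about 20 N at the knob, wind-up over 0.115 rad either way) (value of joint windup above 0.115 rad or value of joint windup below -0.115 rad).
It fails at once if the loop board is pushed more than 25 mm (distance of loop_board from where it was at the start of the episode above 0.025 m).
It fails at once if the port ring is pushed more than 25 mm (distance of port_ring from where it was at the start of the episode above 0.025 m).
It fails at once if the oil jar is pushed more than 25 mm (distance of oil_jar from where it was at the start of the episode above 0.025 m).
It fails at once if the screwdriver is pushed more than 25 mm (distance of screwdriver from where it was at the start of the episode above 0.025 m).
It also fails if it takes over 69 s, if anything falls off the work surface, if the arm or the gripper's body presses on something with over 40 N, if the wrist force passes 120 N, or if a joint passes its speed limit or range.

## Robot

A 7-joint arm with a two-finger parallel gripper is mounted at the origin on the work surface. World frame = base frame: x ahead of the robot, y to its left, z up, the work surface at z = 0. Lengths are in mm, angles in rad, forces in N, time in s.
With the tool pointing down it reaches from about 400 to 925 mm from the base axis. Payload 5.6 kg.
Tool frame: the origin (TCP) lies at the very end of the fingers, on their centre line; the grasp point (between the pads) lies 19 mm behind it (ctrl.grip_depth is the distance from the TCP to the grasp point, in mm); z points along the fingers, y is the line along which they close (so a half turn about z gives the same grasp; the last joint's range is limited). The gripper opens to 85 mm and grips with 20 to 120 N. Pads are 22 mm wide; open, the fingers measure 114 mm over their backs; the gripper's body (76 mm by 85 mm) begins 54 mm behind the grasp point. The pads swing forward as they close: fully open they stand 13 mm farther back than shut.
Start: joints at [1.09, 0.468, -0.012, 1.603, 0.006, 1.071, -0.056], TCP at [275.528, -588.721, 231.29] pointing down, gripper open.
Joint ranges: [-2.53, 2.53], [-0.31, 2.02], [-1.57, 1.55], [0.28, 2.44], [-1.29, 4.43], [0.15, 1.84], [-2.92, 2.92]. Speed limits (rad/s): [2.57, 2.57, 3.14, 3.14, 3.14, 3.14, 3.14].

## Interface

Orientations are given as a unit quaternion [x, y, z, w].
In Python, from plant import ctrl gives the robot as it stands. The module is installed in compiled form; this text tells all that it offers.
- The arm moves only by the tool drive_tool, never from a script. Its argument "moves" is a list of rows, each a list of 7 numbers: the opening, from -1 (shut) to 1 (fully open), then the shift along the world's x, y, z in cm, then the turn, a rotation vector about the world's x, y, z in rad. A call has 1 to 5 rows; each row shifts and turns the commanded pose from where the row before left it; what a row does not reach is not made up. A row lasts 1/8 s, in which the tool goes at most 62.5 mm and 10.7 degrees, less where a joint would pass 70% of its speed; a pose out of reach is approached as far as the arm can. A call is refused whole if a number of a shift passes 6.25 or a number of a turn 0.188, either way. A call with a gripper value outside its range is refused whole. The fingers move at their own pace and stop on an object; "grip_force" is the grip in N (left out, the last holds). Time passes only in rows, so rows that do not move let the fingers close. It gives the time, the measured TCP pose, the force, the opening and the grip force at its end, in the units of the state.
- ctrl.sense(): the state, without advancing time (a new reading comes with each control period).
- ctrl.get_image(name): name is "scene" or "top"; returns the picture (420x560x3 uint8, red, green, blue); there is no depth.
- ctrl.camera_params(name): a dict with "fov_y" (degrees; the focal length in pixels is half the picture's height over the tangent of half this angle, whatever the lens; pixels are square), "cx", "cy" (the principal point, pixels), "k1" (the pictures are not rectified: a ray, as slopes to the right and down, at radius r is drawn at 1 + k1 r^2 times it, then the intrinsics apply), "cam_to_world" (4x4, takes a point from camera to world coordinates). Camera axes: x right, y down, z forward; pixel columns grow to the right and rows downward; lengths in mm; the calibration is good to about 2 mm. A picture is of the moment at which its call begins. camera_params takes no time and is no camera call.
- ctrl.sign_off(): hands the job in; it is judged then, once.
The state is a dict: "time": time; "joints": joint angles; "qvel": joint speeds; "joint_efforts": joint torques, N m; "position": TCP position; "tool_rot": TCP orientation; "force": force on the tool from outside, world axes, zero at the start; "ft_torque": the same for the moment, N m; "opening": finger opening in mm; "gripper_force": force on a finger pad.
Only numpy, scipy, OpenCV 4.12 (cv2) and the standard library are available. Lean on these libraries where they do the work, as an engineer would, in place of code of your own. Each camera call takes 0.05 s, during which the arm holds its last target. There are 200 camera calls.

## Working session

There is one attempt and no reset: what is moved stays moved. The work goes in short steps, Python scripts to look and compute and a tool call to move; the robot and the scene stay as the last step left them, time stands still between calls to the robot, and variables do not carry over. Pictures are saved under pics/ and viewed, at most 10 in all, crops included, and the job is handed in when it is done.

Besides the shell and the picture viewer there is one more tool, called by a JSON object that holds its "op" and its "data". drive_tool: Moves the arm, as the interface text tells. Its arguments: {"type":"object","properties":{"moves":{"type":"array","items":{"type":"array","items":{"type":"number"}}},"grip_force":{"type":"number"}},"required":["moves"]}

```bash
mkdir -p pics
cat > h.py <<'E'
import numpy as np, cv2
from plant import ctrl
def snap(n,f):
    im=ctrl.get_image(n); cv2.imwrite(f,im[:,:,::-1]); return im
def ray(n,u,v):
    p=ctrl.camera_params(n); f=210/np.tan(np.radians(p['fov_y'])/2)
    a=np.array([(u-p['cx'])/f,(v-p['cy'])/f]); b=a.copy()
    for _ in range(30): b=a/(1+p['k1']*(b@b))
    T=np.array(p['cam_to_world']); return T[:3,3],T[:3,:3]@np.array([b[0],b[1],1])
def at(n,u,v,z):
    o,d=ray(n,u,v); return (o+d*(z-o[2])/d[2]).round(1)
def proj(n,P):
    p=ctrl.camera_params(n); f=210/np.tan(np.radians(p['fov_y'])/2)
    T=np.array(p['cam_to_world']); c=T[:3,:3].T@(np.array(P)-T[:3,3]); s=c[:2]/c[2]; s=s*(1+p['k1']*(s@s))
    return (s*f+[p['cx'],p['cy']]).round(1)
E
python3 - <<'E'
from h import *
for n in("top","scene"):
    cv2.imwrite(f'pics/{n}0.png',cv2.resize(ctrl.get_image(n)[:,:,::-1],(784,588),interpolation=cv2.INTER_CUBIC)); p=ctrl.camera_params(n); print(np.array(p['cam_to_world']).round(2),p['fov_y'],p['k1'])
print(ctrl.sense())
E
```

```text
[[-1.00000e-02 -1.00000e+00  9.00000e-02  4.80650e+02]
 [-1.00000e+00  1.00000e-02 -2.00000e-02  5.48000e+00]
 [ 2.00000e-02 -9.00000e-02 -1.00000e+00  1.01636e+03]
 [ 0.00000e+00  0.00000e+00  0.00000e+00  1.00000e+00]] 54.48205957087668 0.016658107971639323
[[-8.3000e-01  3.7000e-01 -4.2000e-01  9.4833e+02]
 [ 5.6000e-01  5.6000e-01 -6.1000e-01  5.7698e+02]
 [ 1.0000e-02 -7.4000e-01 -6.7000e-01  7.5159e+02]
 [ 0.0000e+00  0.0000e+00  0.0000e+00  1.0000e+00]] 57.231650443689475 -0.023510579524840362
{'time': 0.1, 'joints': array([ 1.09001062,  0.46829122, -0.01158578,  1.60350413,  0.00597184,
        1.07139476, -0.05625953]), 'qvel': array([ 5.08558771e-04, -2.59269647e-03,  5.13943337e-04, -1.30043188e-03,
        6.50457363e-04, -2.57888750e-05, -9.98394755e-04]), 'joint_efforts': array([ 8.58507810e-04, -5.33523917e+01,  2.13158136e-02, -2.51970077e+01,
        1.14469277e-02,  4.29583757e-03,  2.93741130e-05]), 'position': array([ 275.2908625 , -588.28974266,  230.44353592]), 'tool_rot': array([ 9.76143902e-01,  2.17123170e-01, -2.16499216e-04, -7.50891677e-04]), 'force': array([0.18033774, 0.88127029, 0.00473899]), 'ft_torque': array([-0.0057655 ,  0.01476619,  0.07338305]), 'gripper_force': 0.0, 'opening': 85.43559976728565}
```

View pics/top0.png

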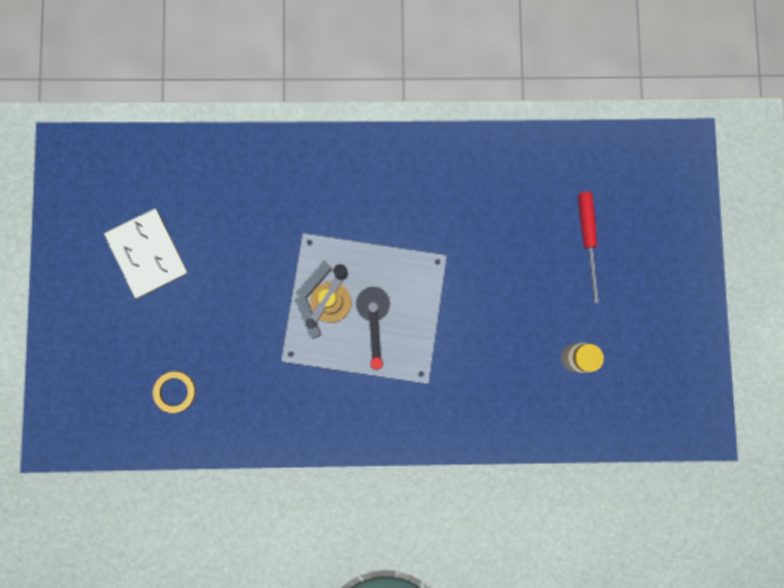

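View pics/scene0.png

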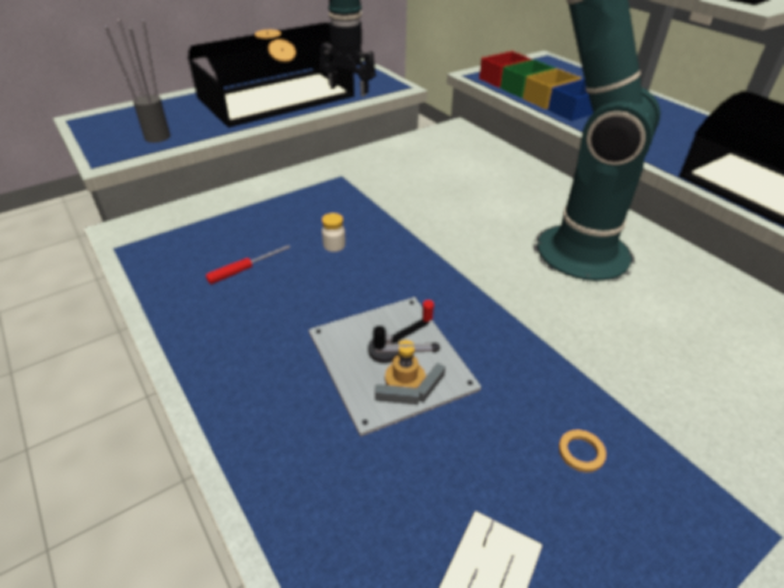

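The top view shows the plate around (365,308), the black knob at (340,271), the hub at (327,297), the red knob at (376,364) and the clamp pivot at (373,303). The bystanders are well clear. I'll enlarge this area.

Run:
```python
from h import *
im=ctrl.get_image("top")[:,:,::-1]
cv2.imwrite('pics/c1.png',cv2.resize(im[160:280,195:325],None,fx=5,fy=5,interpolation=cv2.INTER_CUBIC))
im=ctrl.get_image("scene")[:,:,::-1]
cv2.imwrite('pics/c2.png',cv2.resize(im[205:315,215:350],None,fx=5,fy=5,interpolation=cv2.INTER_CUBIC))
```

```text
(no output)
```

View pics/c1.png

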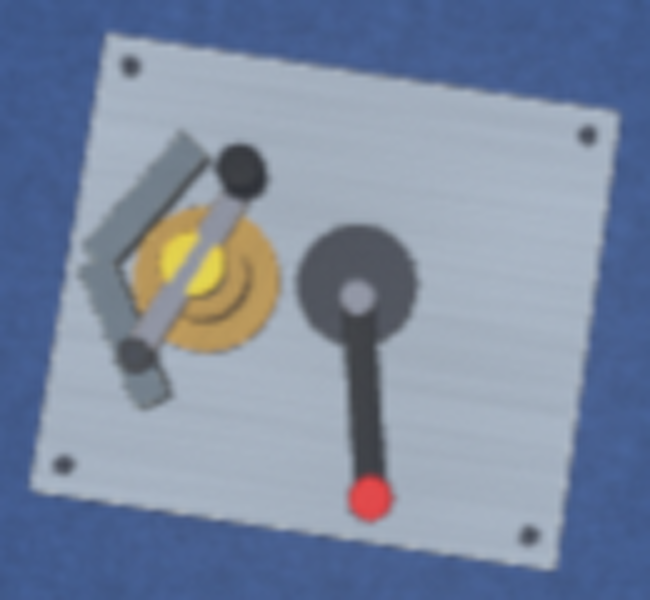

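View pics/c2.png

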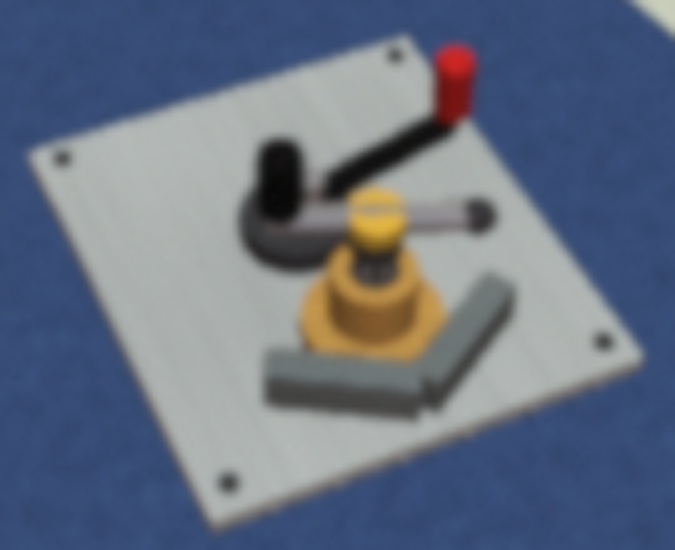

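The crops show the plate corners at c1 (108,33), (619,112), (555,570), (30,490), and the flange centre near (208,280). The black knob top is at (240,168), the red knob top at (371,498) and the pivot top at (357,296). Next I'll compute their positions.

Run:
```python
from h import *
t=lambda u,v,z:at("top",195+(u+.5)/5-.5,160+(v+.5)/5-.5,z)
s=lambda u,v,z:at("scene",215+(u+.5)/5-.5,205+(v+.5)/5-.5,z)
C=[t(*c,12) for c in[(108,33),(619,112),(555,570),(30,490)]]; print(C)
C2=[s(*c,12) for c in[(216,522),(32,152),(405,35),(645,355)]]; print('scene',C2)
print('flange',t(208,280,24), 'hub',t(192,265,107))
print('black',t(240,168,139),s(280,150,139),s(280,210,99));print('ball',t(136,355,98),s(482,216,95))
print('red',t(371,498,81),s(456,55,81));print('piv',t(357,296,45))
x=C[0]+C[1]-C[2]-C[3]; print('yaw',np.arctan2(x[1],x[0])); y=C[0]+C[3]-C[1]-C[2]; print(np.arctan2(-y[0],y[1]))
```

```text
[array([699. , 138.4,  12. ]), array([ 656.4, -116. ,   12. ]), array([430.3, -79.5,  12. ]), array([472.8, 176.3,  12. ])]
scene [array([698.4, 139.3,  12. ]), array([ 656.3, -116. ,   12. ]), array([431.7, -81.1,  12. ]), array([473.3, 175. ,  12. ])]
flange [573.5  88.2  24. ] hub [572.6  88.4 107. ]
black [611.4  64.5 139. ] [613.2  63.7 139. ] [613.  63.  99.]
ball [533.1 114.5  98. ] [534.9 115.3  95. ]
red [467.5   9.7  81. ] [467.1   7.6  81. ]
piv [563.   15.4  45. ]
yaw -0.16303262003213764
-0.1652758108722897
```

Plate yaw is about -0.165 rad and the tap axis is at (573, 88). The pivot is near (561.5, 14.5), the red knob at (467.3, 8.7) with the clamp at about 0.23, and the black knob at (612.5, 64). I'll move over the red knob now.

{"op": "drive_tool", "data": {"moves": [[-0.1,1.6,5,0,0,0,0],[-0.1,1.6,5,0,0,0,0],[-0.1,1.6,5,0,0,0,0],[-0.1,1.6,5,0,0,0,0],[-0.1,1.6,5,0,0,0,0]], "grip_force": 60}}

```text
time: 0.82
position: [355.9, -337.0, 231.4]
tool_rot: [0.976, 0.217, 0.0, 0.0]
force: [1.5, -0.1, -0.2]
opening: 38.4
gripper_force: 0.0
```

{"op": "drive_tool", "data": {"moves": [[-0.1,1.6,5,0,0,0,0],[-0.1,1.6,5,0,0,0,0],[-0.1,1.6,5,0,0,0,0],[-0.1,1.6,5,0,0,0,0],[-0.1,0,0,0,0,0,0]]}}

```text
time: 1.45
position: [420.5, -134.9, 231.5]
tool_rot: [0.975, 0.221, 0.0, -0.0]
force: [0.7, 0.4, 0.0]
opening: 38.3
gripper_force: 0.0
```

{"op": "drive_tool", "data": {"moves": [[-0.1,1.6,4.8,0,0,0,0],[-0.1,1.6,4.8,0,0,0,0],[-0.1,1.5,4.8,0,0,0,0],[-0.1,0,0,-5,0,0,0],[-0.1,0,0,-5,0,0,0]]}}

```text
time: 2.08
position: [467.3, 4.7, 130.5]
tool_rot: [0.976, 0.217, 0.001, 0.001]
force: [-0.1, -0.6, -0.3]
opening: 38.3
gripper_force: 0.0
```

{"op": "drive_tool", "data": {"moves": [[-0.1,0,0,-2,0,0,0],[-0.1,0,0,0,0,0,0]]}}

```text
time: 2.33
position: [465.3, 4.3, 109.8]
tool_rot: [0.976, 0.217, -0.002, -0.0]
force: [-0.1, 0.2, 1.0]
opening: 38.3
gripper_force: 0.0
```

Run:
```python
from h import *
im=ctrl.get_image("scene")[:,:,::-1]
a=cv2.resize(im[170:280,230:360],None,fx=4,fy=4,interpolation=cv2.INTER_CUBIC)
cv2.imwrite('pics/s2.png',a); print(ctrl.sense()['position'])
```

```text
[466.41313319   4.55230203 111.06500733]
```

View pics/s2.png

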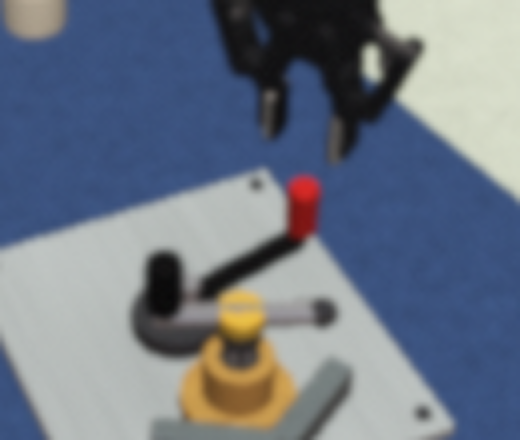

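The fingertips at (270,130) and (337,155) straddle the red knob top at (304,185). I'll correct by a few mm, descend and grip.

{"op": "drive_tool", "data": {"moves": [[-0.1,0.1,0.4,-2.0,0,0,0],[-0.1,0,0,-2.5,0,0,0],[-0.1,0,0,-2,0,0,0],[-1,0,0,0,0,0,0],[-1,0,0,0,0,0,0]], "grip_force": 40}}

```text
time: 3.0
position: [467.8, 8.9, 47.0]
tool_rot: [0.976, 0.217, 0.0, 0.0]
force: [1.1, -0.1, -7.6]
opening: 20.6
gripper_force: 39.4
```

{"op": "drive_tool", "data": {"moves": [[-1,0,0,0,0,0,0],[-1,0,0,0,0,0,0]]}}

```text
time: 3.25
position: [467.8, 8.9, 46.8]
tool_rot: [0.976, 0.217, 0.0, 0.0]
force: [-0.7, -1.2, -3.1]
opening: 20.3
gripper_force: 39.8
```

Run:
```python
from h import *
c=np.array([561.7,14.5]); a=np.arctan2(8.9-14.5,467.8-561.7)+2*np.pi; print(a,np.hypot(8.9-14.5,467.8-561.7))
A=np.linspace(a,4.36,11); P=c+95*np.c_[np.cos(A),np.sin(A)]; print((np.diff(P,axis=0)/10).round(2).tolist(),P[-1])
```

```text
3.201160012428002 94.06683793983939
[[0.13, -1.09], [0.25, -1.07], [0.38, -1.03], [0.49, -0.98], [0.6, -0.92], [0.71, -0.84], [0.8, -0.76], [0.88, -0.66], [0.95, -0.55], [1.01, -0.44]] [528.91160787 -74.6623314 ]
```

{"op": "drive_tool", "data": {"moves": [[-1,0.13,-1.09,0,0,0,0],[-1,0.25,-1.07,0,0,0,0],[-1,0.38,-1.03,0,0,0,0],[-1,0.49,-0.98,0,0,0,0],[-1,0.6,-0.92,0,0,0,0]]}}

```text
time: 3.88
position: [486.3, -42.8, 46.5]
tool_rot: [0.976, 0.217, -0.0, 0.0]
force: [-3.6, 0.8, 3.9]
opening: 20.6
gripper_force: 40.7
```

{"op": "drive_tool", "data": {"moves": [[-1,0.71,-0.84,0,0,0,0],[-1,0.8,-0.76,0,0,0,0],[-1,0.88,-0.66,0,0,0,0],[-1,0.95,-0.55,0,0,0,0],[-1,0,0,0,0,0,0]]}}

```text
time: 4.5
position: [521.2, -71.6, 46.6]
tool_rot: [0.976, 0.216, 0.001, 0.001]
force: [-0.3, -3.8, 4.3]
opening: 20.3
gripper_force: 40.6
```

{"op": "drive_tool", "data": {"moves": [[-1,0.3,-0.13,0,0,0,0],[-1,0.3,-0.12,0,0,0,0],[-1,0.2,-0.08,0,0,0,0],[-1,0,0,0,0,0,0]]}}

```text
time: 5.0
position: [527.2, -74.3, 46.5]
tool_rot: [0.976, 0.217, -0.0, 0.001]
force: [-2.0, -4.5, 6.4]
opening: 20.3
gripper_force: 40.8
```

{"op": "drive_tool", "data": {"moves": [[-1,0.15,-0.05,0,0,0,0],[-1,0.15,-0.05,0,0,0,0],[-1,0,0,0,0,0,0]]}}

```text
time: 5.38
position: [530.1, -75.4, 46.5]
tool_rot: [0.976, 0.217, -0.001, 0.001]
force: [-2.3, -5.1, 6.2]
opening: 20.8
gripper_force: 40.9
```

{"op": "drive_tool", "data": {"moves": [[-1,0.15,-0.05,0,0,0,0],[-1,0.15,-0.05,0,0,0,0],[-1,0,0,0,0,0,0]]}}

```text
time: 5.75
position: [531.5, -75.9, 46.4]
tool_rot: [0.976, 0.217, -0.002, 0.0]
force: [-7.8, -3.0, 9.7]
opening: 20.4
gripper_force: 41.2
```

{"op": "drive_tool", "data": {"moves": [[-0.1,0,0,0,0,0,0],[-0.1,0,0,0,0,0,0],[-0.1,0,0,2,0,0,0],[-0.1,0,0,5,0,0,0],[-0.1,0,0,5,0,0,0]]}}

```text
time: 6.38
position: [533.5, -74.2, 167.2]
tool_rot: [0.976, 0.218, -0.0, -0.0]
force: [1.3, -0.9, 0.0]
opening: 38.0
gripper_force: 0.0
```

{"op": "drive_tool", "data": {"moves": [[-0.1,2,3.5,0,0,0,0],[-0.1,2,3.5,0,0,0,0],[-0.1,2,3.5,0,0,0,0],[-0.1,2,3.5,0,0,0,0],[-0.1,0,0,0,0,0,0]]}}

```text
time: 7.0
position: [614.2, 70.0, 166.1]
tool_rot: [0.975, 0.22, 0.001, -0.001]
force: [0.3, -0.3, -0.2]
opening: 38.6
gripper_force: 0.0
```

Run:
```python
from h import *
im=ctrl.get_image("scene")[:,:,::-1]
a=cv2.resize(im[160:320,200:370],None,fx=3.5,fy=3.5,interpolation=cv2.INTER_CUBIC)
cv2.imwrite('pics/s3.png',a); print(ctrl.sense()['position'],ctrl.sense()['force'])
```

```text
[613.49020366  67.31145431 165.82648926] [-0.39924306 -0.22183725 -0.61753677]
```

View pics/s3.png

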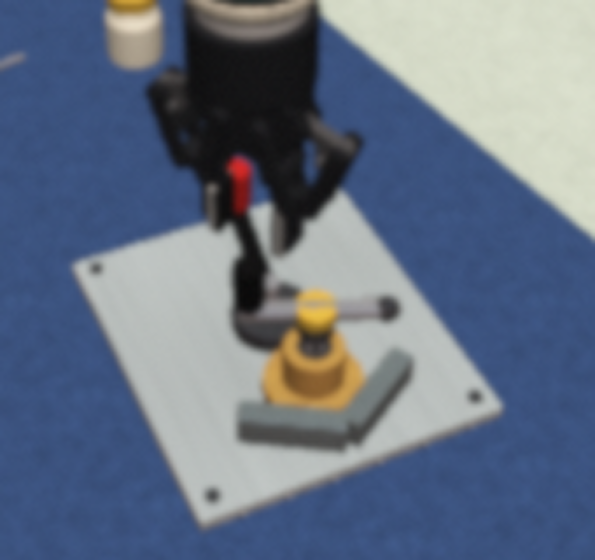

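The red lever now points to closed, with its knob at (240,185) seen through the finger gap. The fingers hover above the black knob at (250,280). I'll descend and grip.

{"op": "drive_tool", "data": {"moves": [[-0.1,-0.1,-0.3,-2,0,0,0],[-0.1,0,0,-2.4,0,0,0],[-0.1,0,0,-2,0,0,0],[-0.1,0,0,0,0,0,0],[-1,0,0,0,0,0,0]], "grip_force": 40}}

```text
time: 7.68
position: [612.6, 62.2, 102.8]
tool_rot: [0.976, 0.217, 0.0, -0.0]
force: [-3.7, 6.1, -0.7]
opening: 21.8
gripper_force: 7.7
```

{"op": "drive_tool", "data": {"moves": [[-1,0,0,0,0,0,0],[-1,0,0,0,0,0,0],[-1,0,0,0,0,0,0]]}}

```text
time: 8.05
position: [612.6, 62.7, 102.9]
tool_rot: [0.976, 0.217, 0.0, -0.0]
force: [-1.3, 2.5, 2.0]
opening: 20.8
gripper_force: 39.6
```

```bash
cat > arc.py <<'E'
import numpy as np, sys
def rows(c,r,phi0,steps):  # steps: cw rotation per row
    ph=phi0-np.r_[0,np.cumsum(steps)]
    P=np.c_[c[0]+r*np.cos(ph),c[1]+r*np.sin(ph)]
    D=np.diff(P,axis=0)/10
    R=[[-1,round(float(d[0]),2),round(float(d[1]),2),round(float(-s*.0318),3),0,0,0] for d,s in zip(D,steps)]
    for i in range(0,len(R),5): print(R[i:i+5])
    print('end',P[-1].round(1),ph[-1].round(3))
E
python3 -c "
from arc import *
rows((574.2,87.6),45.2,-0.571,[.16]*18)"
```

```text
[[-1, -0.44, -0.57, -0.005, 0, 0, 0], [-1, -0.52, -0.5, -0.005, 0, 0, 0], [-1, -0.6, -0.41, -0.005, 0, 0, 0], [-1, -0.65, -0.31, -0.005, 0, 0, 0], [-1, -0.69, -0.2, -0.005, 0, 0, 0]]
[[-1, -0.72, -0.09, -0.005, 0, 0, 0], [-1, -0.72, 0.03, -0.005, 0, 0, 0], [-1, -0.71, 0.14, -0.005, 0, 0, 0], [-1, -0.68, 0.25, -0.005, 0, 0, 0], [-1, -0.63, 0.36, -0.005, 0, 0, 0]]
[[-1, -0.56, 0.45, -0.005, 0, 0, 0], [-1, -0.48, 0.54, -0.005, 0, 0, 0], [-1, -0.39, 0.61, -0.005, 0, 0, 0], [-1, -0.29, 0.66, -0.005, 0, 0, 0], [-1, -0.18, 0.7, -0.005, 0, 0, 0]]
[[-1, -0.07, 0.72, -0.005, 0, 0, 0], [-1, 0.05, 0.72, -0.005, 0, 0, 0], [-1, 0.16, 0.7, -0.005, 0, 0, 0]]
end [531.1 101.4] -3.451
```

{"op": "drive_tool", "data": {"moves": [[-1,-0.44,-0.57,-0.005,0,0,0],[-1,-0.52,-0.5,-0.005,0,0,0],[-1,-0.6,-0.41,-0.005,0,0,0],[-1,-0.65,-0.31,-0.005,0,0,0],[-1,-0.69,-0.2,-0.005,0,0,0]]}}

```text
time: 8.68
position: [584.2, 43.1, 102.6]
tool_rot: [0.976, 0.217, 0.002, -0.001]
force: [2.4, 6.9, -0.1]
opening: 20.5
gripper_force: 39.5
```

{"op": "drive_tool", "data": {"moves": [[-1,-0.72,-0.06,-0.005,0,0,0],[-1,-0.72,0.06,-0.005,0,0,0],[-1,-0.71,0.15,-0.005,0,0,0],[-1,-0.68,0.25,-0.005,0,0,0],[-1,-0.63,0.36,-0.005,0,0,0]]}}

```text
time: 9.3
position: [551.0, 49.0, 102.5]
tool_rot: [0.976, 0.217, 0.003, 0.0]
force: [6.5, 3.7, -2.3]
opening: 20.9
gripper_force: 39.3
```

{"op": "drive_tool", "data": {"moves": [[-1,-0.54,0.48,-0.005,0,0,0],[-1,-0.46,0.56,-0.005,0,0,0],[-1,-0.37,0.61,-0.005,0,0,0],[-1,-0.28,0.66,-0.005,0,0,0],[-1,-0.18,0.7,-0.005,0,0,0]]}}

```text
time: 9.93
position: [530.4, 79.0, 102.0]
tool_rot: [0.976, 0.217, -0.0, 0.001]
force: [1.0, -3.6, 5.9]
opening: 20.7
gripper_force: 40.1
```

{"op": "drive_tool", "data": {"moves": [[-1,-0.05,0.72,-0.005,0,0,0],[-1,0.06,0.72,-0.005,0,0,0],[-1,0.16,0.7,-0.005,0,0,0],[-1,0,0,0,0,0,0],[-1,0,0,0,0,0,0]]}}

```text
time: 10.55
position: [531.7, 101.2, 101.9]
tool_rot: [0.976, 0.217, -0.0, 0.0]
force: [0.1, -0.9, 7.0]
opening: 21.0
gripper_force: 40.2
```

Run:
```python
from h import *
s=ctrl.sense();p=s['position'][:2];print(p,s['force'],s['ft_torque'])
# circle centre from positions reached
P=np.array([[612.6,62.7],[584.2,43.1],[551,49],p])
from scipy.optimize import least_squares
for r in(45,):print(least_squares(lambda c:np.hypot(*(P-c).T)-r,[574,88]).x)
print(least_squares(lambda c:np.hypot(*(P-c[:2]).T)-c[2],[574,88,45]).x)
```

```text
[531.71224403 101.21058839] [ 0.13919532 -0.90672869  7.02107485] [-0.36650344 -0.10765078 -0.03160165]
[574.66408604  87.15517163]
[574.77019281  87.38601353  45.20583438]
```

```bash
python3 -c "
from arc import *
c=(574.7,87.5)
rows(c,45.1,-3.452,[-.16]*10)
rows(c,45.1,-1.852,[.16]*19)
rows(c,45.1,-4.892,[-.16]*9)"
```

```text
[[-1, -0.16, -0.7, 0.005, 0, 0, 0], [-1, -0.05, -0.72, 0.005, 0, 0, 0], [-1, 0.06, -0.72, 0.005, 0, 0, 0], [-1, 0.18, -0.7, 0.005, 0, 0, 0], [-1, 0.29, -0.66, 0.005, 0, 0, 0]]
[[-1, 0.39, -0.61, 0.005, 0, 0, 0], [-1, 0.48, -0.54, 0.005, 0, 0, 0], [-1, 0.56, -0.45, 0.005, 0, 0, 0], [-1, 0.63, -0.36, 0.005, 0, 0, 0], [-1, 0.67, -0.25, 0.005, 0, 0, 0]]
end [562.2  44.2] -1.852
[[-1, -0.67, 0.25, -0.005, 0, 0, 0], [-1, -0.63, 0.36, -0.005, 0, 0, 0], [-1, -0.56, 0.45, -0.005, 0, 0, 0], [-1, -0.48, 0.54, -0.005, 0, 0, 0], [-1, -0.39, 0.61, -0.005, 0, 0, 0]]
[[-1, -0.29, 0.66, -0.005, 0, 0, 0], [-1, -0.18, 0.7, -0.005, 0, 0, 0], [-1, -0.06, 0.72, -0.005, 0, 0, 0], [-1, 0.05, 0.72, -0.005, 0, 0, 0], [-1, 0.16, 0.7, -0.005, 0, 0, 0]]
[[-1, 0.27, 0.67, -0.005, 0, 0, 0], [-1, 0.38, 0.61, -0.005, 0, 0, 0], [-1, 0.47, 0.55, -0.005, 0, 0, 0], [-1, 0.55, 0.46, -0.005, 0, 0, 0], [-1, 0.62, 0.37, -0.005, 0, 0, 0]]
[[-1, 0.67, 0.27, -0.005, 0, 0, 0], [-1, 0.7, 0.16, -0.005, 0, 0, 0], [-1, 0.72, 0.04, -0.005, 0, 0, 0], [-1, 0.72, -0.07, -0.005, 0, 0, 0]]
end [582.8 131.9] -4.892
[[-1, -0.72, 0.07, 0.005, 0, 0, 0], [-1, -0.72, -0.04, 0.005, 0, 0, 0], [-1, -0.7, -0.16, 0.005, 0, 0, 0], [-1, -0.67, -0.27, 0.005, 0, 0, 0], [-1, -0.62, -0.37, 0.005, 0, 0, 0]]
[[-1, -0.55, -0.46, 0.005, 0, 0, 0], [-1, -0.47, -0.55, 0.005, 0, 0, 0], [-1, -0.38, -0.61, 0.005, 0, 0, 0], [-1, -0.27, -0.67, 0.005, 0, 0, 0]]
end [531.8 101.3] -3.452
```

{"op": "drive_tool", "data": {"moves": [[-1,-0.16,-0.7,0.03,0,0,0],[-1,-0.05,-0.72,0.005,0,0,0],[-1,0.06,-0.72,0.005,0,0,0],[-1,0.18,-0.7,0.005,0,0,0],[-1,0.29,-0.66,0.005,0,0,0]]}}

```text
time: 11.18
position: [534.7, 66.6, 102.1]
tool_rot: [0.976, 0.217, -0.0, -0.0]
force: [0.1, 3.9, 7.3]
opening: 20.9
gripper_force: 40.2
```

{"op": "drive_tool", "data": {"moves": [[-1,0.39,-0.61,0.005,0,0,0],[-1,0.48,-0.54,0.005,0,0,0],[-1,0.56,-0.45,0.005,0,0,0],[-1,0.63,-0.36,0.005,0,0,0],[-1,0.67,-0.25,0.005,0,0,0]]}}

```text
time: 11.8
position: [561.5, 44.3, 102.3]
tool_rot: [0.976, 0.217, -0.001, -0.0]
force: [-3.6, 3.0, 8.7]
opening: 20.8
gripper_force: 40.4
```

{"op": "drive_tool", "data": {"moves": [[-1,0,0,0,0,0,0],[-1,0,0,0,0,0,0]]}}

```text
time: 12.05
position: [562.1, 44.1, 102.3]
tool_rot: [0.976, 0.217, -0.001, -0.0]
force: [-0.9, 2.8, 6.7]
opening: 20.2
gripper_force: 40.2
```

Forces are small, so now forward again.

{"op": "drive_tool", "data": {"moves": [[-1,-0.67,0.25,0.02,0,0,0],[-1,-0.63,0.36,-0.005,0,0,0],[-1,-0.56,0.45,-0.005,0,0,0],[-1,-0.48,0.54,-0.005,0,0,0],[-1,-0.39,0.61,-0.005,0,0,0]]}}

```text
time: 12.68
position: [535.0, 65.8, 102.2]
tool_rot: [0.976, 0.217, -0.0, 0.0]
force: [3.6, -1.6, 2.7]
opening: 21.0
gripper_force: 39.8
```

{"op": "drive_tool", "data": {"moves": [[-1,-0.29,0.66,-0.005,0,0,0],[-1,-0.18,0.7,-0.005,0,0,0],[-1,-0.06,0.72,-0.005,0,0,0],[-1,0.05,0.72,-0.005,0,0,0],[-1,0.16,0.7,-0.005,0,0,0]]}}

```text
time: 13.3
position: [531.4, 100.8, 101.9]
tool_rot: [0.976, 0.217, -0.001, 0.001]
force: [1.6, -4.1, 5.6]
opening: 20.5
gripper_force: 40.1
```

{"op": "drive_tool", "data": {"moves": [[-1,0.27,0.67,-0.005,0,0,0],[-1,0.38,0.61,-0.005,0,0,0],[-1,0.47,0.55,-0.005,0,0,0],[-1,0.55,0.46,-0.005,0,0,0]]}}

```text
time: 13.8
position: [547.4, 123.7, 101.6]
tool_rot: [0.976, 0.217, -0.002, 0.001]
force: [-1.2, -4.0, 9.3]
opening: 20.8
gripper_force: 40.4
```

{"op": "drive_tool", "data": {"moves": [[-1,0.62,0.37,0.03,0,0,0],[-1,0.67,0.27,-0.005,0,0,0],[-1,0.7,0.16,-0.005,0,0,0]]}}

```text
time: 14.18
position: [566.5, 132.1, 101.5]
tool_rot: [0.976, 0.217, -0.003, 0.0]
force: [-2.5, -2.6, 7.7]
opening: 20.8
gripper_force: 40.3
```

{"op": "drive_tool", "data": {"moves": [[-1,0.72,0.04,-0.005,0,0,0],[-1,0.72,-0.07,-0.005,0,0,0],[-1,0,0,0,0,0,0],[-1,0,0,0,0,0,0]]}}

```text
time: 14.68
position: [581.2, 132.4, 101.4]
tool_rot: [0.976, 0.218, -0.002, -0.0]
force: [-1.7, -1.5, 6.8]
opening: 20.4
gripper_force: 40.2
```

{"op": "drive_tool", "data": {"moves": [[-1,-0.72,0.07,0.03,0,0,0],[-1,-0.72,-0.04,0.005,0,0,0],[-1,-0.7,-0.16,0.005,0,0,0],[-1,-0.67,-0.27,0.005,0,0,0],[-1,-0.62,-0.37,0.005,0,0,0]]}}

```text
time: 15.3
position: [548.2, 124.1, 102.0]
tool_rot: [0.976, 0.217, -0.0, -0.0]
force: [5.1, 0.2, -3.5]
opening: 20.6
gripper_force: 39.3
```

{"op": "drive_tool", "data": {"moves": [[-1,-0.55,-0.46,0.005,0,0,0],[-1,-0.47,-0.55,0.005,0,0,0],[-1,-0.38,-0.61,0.005,0,0,0],[-1,-0.27,-0.67,0.005,0,0,0]]}}

```text
time: 15.8
position: [531.7, 101.1, 102.3]
tool_rot: [0.976, 0.217, -0.0, -0.0]
force: [3.8, 2.1, -7.4]
opening: 20.6
gripper_force: 39.3
```

{"op": "drive_tool", "data": {"moves": [[-1,0,0,0,0,0,0],[-1,0,0,0,0,0,0]]}}

```text
time: 16.05
position: [531.6, 100.7, 102.2]
tool_rot: [0.976, 0.217, -0.001, 0.0]
force: [1.1, 0.2, -4.6]
opening: 20.9
gripper_force: 39.5
```

```bash
python3 -c "
from arc import *
c=(574.7,87.5)
rows(c,45.1,-3.452,[.16]*9)
rows(c,45.1,-4.892,[.03]*30)"
```

```text
[[-1, 0.27, 0.67, -0.005, 0, 0, 0], [-1, 0.38, 0.61, -0.005, 0, 0, 0], [-1, 0.47, 0.55, -0.005, 0, 0, 0], [-1, 0.55, 0.46, -0.005, 0, 0, 0], [-1, 0.62, 0.37, -0.005, 0, 0, 0]]
[[-1, 0.67, 0.27, -0.005, 0, 0, 0], [-1, 0.7, 0.16, -0.005, 0, 0, 0], [-1, 0.72, 0.04, -0.005, 0, 0, 0], [-1, 0.72, -0.07, -0.005, 0, 0, 0]]
end [582.8 131.9] -4.892
[[-1, 0.13, -0.03, -0.001, 0, 0, 0], [-1, 0.13, -0.03, -0.001, 0, 0, 0], [-1, 0.13, -0.03, -0.001, 0, 0, 0], [-1, 0.13, -0.04, -0.001, 0, 0, 0], [-1, 0.13, -0.04, -0.001, 0, 0, 0]]
[[-1, 0.13, -0.05, -0.001, 0, 0, 0], [-1, 0.13, -0.05, -0.001, 0, 0, 0], [-1, 0.12, -0.05, -0.001, 0, 0, 0], [-1, 0.12, -0.06, -0.001, 0, 0, 0], [-1, 0.12, -0.06, -0.001, 0, 0, 0]]
[[-1, 0.12, -0.06, -0.001, 0, 0, 0], [-1, 0.12, -0.07, -0.001, 0, 0, 0], [-1, 0.12, -0.07, -0.001, 0, 0, 0], [-1, 0.11, -0.07, -0.001, 0, 0, 0], [-1, 0.11, -0.08, -0.001, 0, 0, 0]]
[[-1, 0.11, -0.08, -0.001, 0, 0, 0], [-1, 0.11, -0.08, -0.001, 0, 0, 0], [-1, 0.1, -0.09, -0.001, 0, 0, 0], [-1, 0.1, -0.09, -0.001, 0, 0, 0], [-1, 0.1, -0.09, -0.001, 0, 0, 0]]
[[-1, 0.09, -0.1, -0.001, 0, 0, 0], [-1, 0.09, -0.1, -0.001, 0, 0, 0], [-1, 0.09, -0.1, -0.001, 0, 0, 0], [-1, 0.09, -0.1, -0.001, 0, 0, 0], [-1, 0.08, -0.11, -0.001, 0, 0, 0]]
[[-1, 0.08, -0.11, -0.001, 0, 0, 0], [-1, 0.08, -0.11, -0.001, 0, 0, 0], [-1, 0.07, -0.11, -0.001, 0, 0, 0], [-1, 0.07, -0.12, -0.001, 0, 0, 0], [-1, 0.07, -0.12, -0.001, 0, 0, 0]]
end [614.5 108.8] -5.792
```

{"op": "drive_tool", "data": {"moves": [[-1,0.27,0.67,-0.025,0,0,0],[-1,0.38,0.61,-0.005,0,0,0],[-1,0.47,0.55,-0.005,0,0,0],[-1,0.55,0.46,-0.005,0,0,0],[-1,0.62,0.37,-0.005,0,0,0]]}}

```text
time: 16.68
position: [555.1, 128.2, 101.9]
tool_rot: [0.976, 0.217, -0.0, -0.0]
force: [-2.2, -2.2, -0.5]
opening: 20.2
gripper_force: 39.8
```

{"op": "drive_tool", "data": {"moves": [[-1,0.67,0.27,-0.005,0,0,0],[-1,0.7,0.16,-0.005,0,0,0],[-1,0.72,0.04,-0.005,0,0,0],[-1,0.72,-0.07,-0.005,0,0,0]]}}

```text
time: 17.18
position: [583.4, 132.0, 101.7]
tool_rot: [0.976, 0.217, -0.0, -0.0]
force: [-3.4, -3.0, -0.6]
opening: 20.8
gripper_force: 39.8
```

{"op": "drive_tool", "data": {"moves": [[-1,0.13,-0.03,-0.001,0,0,0],[-1,0.13,-0.03,-0.001,0,0,0],[-1,0.13,-0.03,-0.001,0,0,0]]}}

```text
time: 17.55
position: [586.9, 131.0, 101.7]
tool_rot: [0.976, 0.217, -0.0, -0.0]
force: [-3.3, -1.0, -2.0]
opening: 21.0
gripper_force: 39.7
```

{"op": "drive_tool", "data": {"moves": [[-1,0.13,-0.04,-0.001,0,0,0],[-1,0.13,-0.04,-0.001,0,0,0],[-1,0.13,-0.05,-0.001,0,0,0],[-1,0.13,-0.05,-0.001,0,0,0]]}}

```text
time: 18.05
position: [592.3, 129.1, 101.7]
tool_rot: [0.976, 0.217, -0.0, -0.0]
force: [-3.7, -0.2, -3.2]
opening: 20.7
gripper_force: 39.6
```

{"op": "drive_tool", "data": {"moves": [[-1,0.12,-0.05,-0.001,0,0,0],[-1,0.12,-0.06,-0.001,0,0,0]]}}

```text
time: 18.3
position: [594.7, 128.0, 101.7]
tool_rot: [0.976, 0.217, -0.0, -0.0]
force: [-3.8, -0.0, -3.9]
opening: 20.7
gripper_force: 39.6
```

{"op": "drive_tool", "data": {"moves": [[-1,0.12,-0.06,-0.001,0,0,0],[-1,0.12,-0.06,-0.001,0,0,0]]}}

```text
time: 18.55
position: [597.1, 126.8, 101.7]
tool_rot: [0.976, 0.217, -0.0, -0.0]
force: [-2.7, 0.0, -3.5]
opening: 20.4
gripper_force: 39.6
```

{"op": "drive_tool", "data": {"moves": [[-1,0.12,-0.07,-0.001,0,0,0],[-1,0.12,-0.07,-0.001,0,0,0]]}}

```text
time: 18.8
position: [599.5, 125.4, 101.7]
tool_rot: [0.976, 0.217, -0.0, 0.0]
force: [-2.8, -0.4, -2.8]
opening: 20.6
gripper_force: 39.6
```

{"op": "drive_tool", "data": {"moves": [[-1,0.11,-0.08,-0.001,0,0,0],[-1,0.11,-0.08,-0.001,0,0,0]]}}

```text
time: 19.05
position: [601.7, 123.8, 101.6]
tool_rot: [0.976, 0.217, -0.0, -0.0]
force: [-3.7, 0.8, -3.1]
opening: 20.7
gripper_force: 39.5
```

{"op": "drive_tool", "data": {"moves": [[-1,0.11,-0.08,-0.001,0,0,0],[-1,0.11,-0.09,-0.001,0,0,0]]}}

```text
time: 19.3
position: [603.9, 122.0, 101.6]
tool_rot: [0.976, 0.217, -0.0, 0.0]
force: [-3.7, 0.5, -3.8]
opening: 20.6
gripper_force: 39.5
```

{"op": "drive_tool", "data": {"moves": [[-1,0.1,-0.09,-0.001,0,0,0],[-1,0.1,-0.09,-0.001,0,0,0]]}}

```text
time: 19.55
position: [605.9, 120.3, 101.6]
tool_rot: [0.976, 0.217, -0.0, -0.0]
force: [-3.3, 0.0, -4.0]
opening: 20.4
gripper_force: 39.5
```

{"op": "drive_tool", "data": {"moves": [[-1,0.09,-0.1,-0.001,0,0,0],[-1,0.09,-0.1,-0.001,0,0,0]]}}

```text
time: 19.8
position: [607.8, 118.3, 101.6]
tool_rot: [0.976, 0.217, 0.0, -0.0]
force: [-3.5, 0.5, -4.2]
opening: 20.9
gripper_force: 39.5
```

{"op": "drive_tool", "data": {"moves": [[-1,0.09,-0.1,-0.001,0,0,0],[-1,0.09,-0.1,-0.001,0,0,0]]}}

```text
time: 20.05
position: [609.6, 116.3, 101.6]
tool_rot: [0.976, 0.217, -0.0, -0.0]
force: [-4.0, 1.1, -4.2]
opening: 20.8
gripper_force: 39.5
```

{"op": "drive_tool", "data": {"moves": [[-1,0.08,-0.11,-0.001,0,0,0],[-1,0.08,-0.11,-0.001,0,0,0]]}}

```text
time: 20.3
position: [611.2, 114.1, 101.6]
tool_rot: [0.976, 0.217, 0.0, -0.0]
force: [-4.4, 1.7, -4.6]
opening: 20.6
gripper_force: 39.5
```

{"op": "drive_tool", "data": {"moves": [[-1,0.07,-0.11,-0.001,0,0,0],[-1,0.07,-0.11,-0.001,0,0,0]]}}

```text
time: 20.55
position: [612.7, 112.0, 101.6]
tool_rot: [0.976, 0.217, 0.0, -0.0]
force: [-2.9, 1.6, -5.2]
opening: 20.7
gripper_force: 39.4
```

{"op": "drive_tool", "data": {"moves": [[-1,0.07,-0.12,-0.001,0,0,0],[-1,0.06,-0.12,-0.001,0,0,0]]}}

```text
time: 20.8
position: [614.1, 109.6, 101.6]
tool_rot: [0.976, 0.217, 0.0, -0.0]
force: [-2.3, 1.7, -4.7]
opening: 20.7
gripper_force: 39.4
```

{"op": "drive_tool", "data": {"moves": [[-1,0.06,-0.12,-0.001,0,0,0],[-1,0.06,-0.12,-0.001,0,0,0]]}}

```text
time: 21.05
position: [615.2, 107.2, 101.6]
tool_rot: [0.976, 0.217, 0.0, -0.0]
force: [-1.9, 2.8, -6.2]
opening: 20.6
gripper_force: 39.4
```

{"op": "drive_tool", "data": {"moves": [[-1,0.05,-0.12,-0.001,0,0,0],[-1,0.05,-0.12,-0.001,0,0,0]]}}

```text
time: 21.3
position: [616.3, 104.8, 101.6]
tool_rot: [0.976, 0.217, 0.0, -0.0]
force: [-0.6, 2.2, -6.4]
opening: 20.6
gripper_force: 39.4
```

{"op": "drive_tool", "data": {"moves": [[-1,0.05,-0.12,-0.004,0,0,0],[-1,0.04,-0.12,-0.004,0,0,0]]}}

```text
time: 21.55
position: [617.2, 102.3, 101.5]
tool_rot: [0.976, 0.217, 0.0, -0.0]
force: [-2.0, 2.6, -6.1]
opening: 20.6
gripper_force: 39.4
```

{"op": "drive_tool", "data": {"moves": [[-1,0.04,-0.12,-0.004,0,0,0],[-1,0.04,-0.12,-0.004,0,0,0]]}}

```text
time: 21.8
position: [618.0, 99.9, 101.5]
tool_rot: [0.976, 0.217, 0.0, 0.0]
force: [-0.5, 2.4, -4.6]
opening: 20.9
gripper_force: 39.4
```

{"op": "drive_tool", "data": {"moves": [[-1,0.03,-0.13,-0.004,0,0,0],[-1,0.03,-0.13,-0.004,0,0,0]]}}

```text
time: 22.05
position: [618.6, 97.3, 101.5]
tool_rot: [0.976, 0.217, 0.0, 0.0]
force: [0.1, 2.7, -3.4]
opening: 21.0
gripper_force: 39.5
```

{"op": "drive_tool", "data": {"moves": [[-1,0.03,-0.12,-0.001,0,0,0],[-1,0.02,-0.12,-0.001,0,0,0]]}}

```text
time: 22.3
position: [619.1, 94.9, 101.4]
tool_rot: [0.976, 0.217, 0.0, 0.0]
force: [-0.4, 1.6, -4.4]
opening: 20.6
gripper_force: 39.5
```

{"op": "drive_tool", "data": {"moves": [[-1,0.02,-0.12,-0.001,0,0,0],[-1,0.01,-0.12,-0.001,0,0,0]]}}

```text
time: 22.55
position: [619.4, 92.4, 101.4]
tool_rot: [0.976, 0.217, 0.0, 0.0]
force: [-0.3, 2.3, -3.4]
opening: 20.7
gripper_force: 39.6
```

{"op": "drive_tool", "data": {"moves": [[-1,0.01,-0.12,-0.001,0,0,0],[-1,0.01,-0.12,-0.001,0,0,0]]}}

```text
time: 22.8
position: [619.6, 90.0, 101.4]
tool_rot: [0.976, 0.217, 0.0, 0.0]
force: [1.3, 3.7, -3.6]
opening: 20.7
gripper_force: 39.6
```

{"op": "drive_tool", "data": {"moves": [[-1,0,-0.08,-0.001,0,0,0],[-1,0,-0.08,-0.001,0,0,0]]}}

```text
time: 23.05
position: [619.6, 88.4, 101.3]
tool_rot: [0.976, 0.217, 0.0, 0.0]
force: [1.3, 2.1, -3.1]
opening: 20.6
gripper_force: 39.6
```

{"op": "drive_tool", "data": {"moves": [[-1,0,-0.1,-0.001,0,0,0],[-1,0,-0.1,-0.001,0,0,0]]}}

```text
time: 23.3
position: [619.6, 86.4, 101.4]
tool_rot: [0.976, 0.217, 0.0, 0.0]
force: [1.2, 3.1, -2.4]
opening: 20.7
gripper_force: 39.7
```

{"op": "drive_tool", "data": {"moves": [[-1,0,-0.1,-0.001,0,0,0],[-1,0,-0.1,-0.001,0,0,0]]}}

```text
time: 23.55
position: [619.6, 84.4, 101.3]
tool_rot: [0.976, 0.217, 0.0, 0.0]
force: [1.7, 3.0, -1.6]
opening: 20.6
gripper_force: 39.7
```

{"op": "drive_tool", "data": {"moves": [[-1,-0.01,-0.1,-0.001,0,0,0],[-1,-0.01,-0.1,-0.001,0,0,0]]}}

```text
time: 23.8
position: [619.3, 82.4, 101.3]
tool_rot: [0.976, 0.217, 0.0, 0.0]
force: [2.1, 2.9, -2.3]
opening: 20.5
gripper_force: 39.8
```

{"op": "drive_tool", "data": {"moves": [[-1,-0.02,-0.12,-0.001,0,0,0],[-1,-0.02,-0.12,-0.001,0,0,0]]}}

```text
time: 24.05
position: [619.0, 80.0, 101.3]
tool_rot: [0.976, 0.217, 0.0, 0.0]
force: [2.6, 2.4, -1.3]
opening: 20.5
gripper_force: 39.8
```

{"op": "drive_tool", "data": {"moves": [[-1,-0.03,-0.12,-0.001,0,0,0],[-1,-0.03,-0.12,-0.001,0,0,0]]}}

```text
time: 24.3
position: [618.5, 78.0, 101.3]
tool_rot: [0.976, 0.217, 0.001, -0.0]
force: [3.2, 4.4, -1.9]
opening: 20.6
gripper_force: 39.8
```

{"op": "drive_tool", "data": {"moves": [[-1,-0.01,-0.06,0,0,0,0],[-1,-0.01,-0.06,0,0,0,0]]}}

```text
time: 24.55
position: [618.5, 77.6, 101.3]
tool_rot: [0.976, 0.217, 0.001, -0.001]
force: [3.3, 5.9, -2.5]
opening: 20.7
gripper_force: 39.8
```

{"op": "drive_tool", "data": {"moves": [[-1,-0.02,-0.08,0,0,0,0],[-1,-0.02,-0.08,0,0,0,0]]}}

```text
time: 24.8
position: [618.2, 77.0, 101.3]
tool_rot: [0.976, 0.218, 0.001, -0.001]
force: [4.9, 6.3, -4.0]
opening: 21.0
gripper_force: 39.7
```

{"op": "drive_tool", "data": {"moves": [[-1,-0.02,-0.08,0,0,0,0],[-1,-0.02,-0.08,0,0,0,0]]}}

```text
time: 25.05
position: [618.1, 76.4, 101.4]
tool_rot: [0.976, 0.218, 0.002, -0.002]
force: [5.5, 9.2, -4.5]
opening: 20.8
gripper_force: 39.6
```

Bottom found: about 10 N, 0.95 turn net. I'll ease off now.

{"op": "drive_tool", "data": {"moves": [[-1,0.02,0.12,0,0,0,0],[-1,0.02,0.12,0,0,0,0],[-1,0.02,0.1,0,0,0,0],[-1,0,0,0,0,0,0]]}}

```text
time: 25.55
position: [618.4, 77.8, 101.3]
tool_rot: [0.976, 0.217, 0.001, -0.001]
force: [3.7, 4.5, -2.0]
opening: 20.3
gripper_force: 39.8
```

{"op": "drive_tool", "data": {"moves": [[-1,-0.02,0.08,0,0,0,0],[-1,-0.02,0.06,0,0,0,0],[-1,0,0,0,0,0,0]]}}

```text
time: 25.92
position: [618.4, 78.3, 101.3]
tool_rot: [0.976, 0.217, 0.001, -0.0]
force: [5.0, 3.3, -3.1]
opening: 20.5
gripper_force: 39.7
```

{"op": "drive_tool", "data": {"moves": [[-1,0.05,0.1,0,0,0,0],[-1,0.05,0.08,0,0,0,0],[-1,0,0,0,0,0,0]]}}

```text
time: 26.3
position: [618.7, 79.2, 101.3]
tool_rot: [0.976, 0.217, 0.0, 0.0]
force: [3.2, 0.8, -0.6]
opening: 20.6
gripper_force: 39.9
```

{"op": "drive_tool", "data": {"moves": [[-0.3,0,0,0,0,0,0],[-0.1,0,0,0,0,0,0],[-0.1,0,0,0,0,0,0],[-0.1,0,0,2,0,0,0],[-0.1,0,0,4,0,0,0]]}}

```text
time: 26.92
position: [617.3, 79.7, 161.3]
tool_rot: [0.976, 0.217, -0.002, -0.0]
force: [1.0, 0.3, 0.5]
opening: 38.0
gripper_force: 0.0
```

{"op": "drive_tool", "data": {"moves": [[-0.1,0,0,5,0,0,0],[-0.1,0,0,5,0,0,0],[-0.1,-3,-5,0,0,0,0],[-0.1,-3,-5,0,0,0,0],[-0.1,0,0,0,0,0,0]]}}

```text
time: 27.55
position: [556.7, -25.2, 262.7]
tool_rot: [0.977, 0.213, -0.0, 0.002]
force: [0.7, 1.5, 0.7]
opening: 38.5
gripper_force: 0.0
```

Run:
```python
from h import *
im=ctrl.get_image("scene")[:,:,::-1]
cv2.imwrite('pics/s4.png',cv2.resize(im[205:315,215:350],None,fx=5,fy=5,interpolation=cv2.INTER_CUBIC)); s=ctrl.sense(); print(s['position'],s['force'])
```

```text
[557.9165553  -22.24608834 262.82088807] [ 0.44538292  0.52176597 -0.83358242]
```

View pics/s4.png

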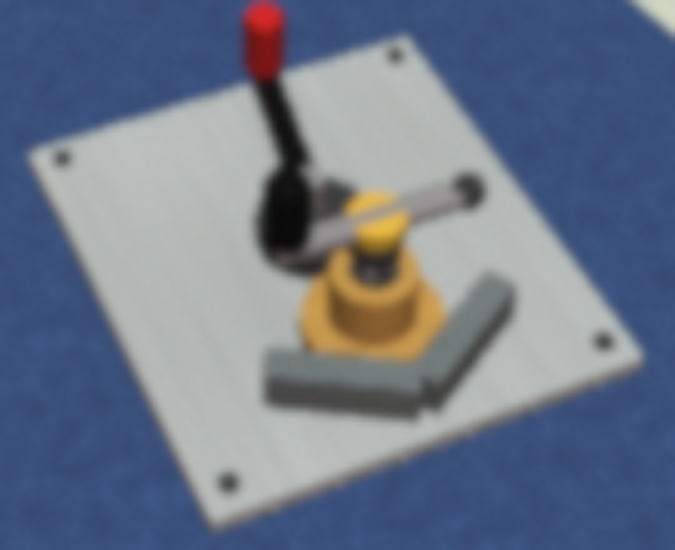

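The black knob now stands at (288,210), just short of one full turn from its start. The red lever is closed with its knob at (264,40), and the gripper is clear of everything, so I'm handing in.

```bash
python3 -c "
from h import *
print(at('scene',215+288/5,205+182/5,137))
print(ctrl.sign_off())"
```

```text
[620.2  82.2 137. ]
the job is handed in; nothing more can be done
None
```

The job is handed in, with no verdict shown: the clamp is at its closed stop and the boss was tapped with both chip-breaking back-turns. The tap met what felt like the bottom at about 0.95 net turn and 10 N, and I left it there, eased off and released. The tap frame's x direction was never measured; I inferred it from where the tap stopped.

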